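# Find the flat on the motor shaft and hold the sprocket on it

## Robot

A 6-joint arm with a two-finger parallel gripper is mounted at the origin on the work surface. World frame = base frame: x ahead of the robot, y to its left, z up, the work surface at z = 0. Lengths are in mm, angles in rad, forces in N, time in s.
With the tool pointing down it reaches from about 350 to 975 mm from the base axis. Payload 7.1 kg.
Tool frame: the origin (TCP) lies between the finger pads; the fingertips stand 17 mm ahead of it and the grasp point (between the pads) lies 2 mm behind it; z points along the fingers, y is the line along which they close (so a half turn about z gives the same grasp; the last joint's range is limited). The gripper opens to 88 mm and grips with 3 to 60 N. Pads are 20 mm wide; open, the fingers measure 115 mm over their backs; the gripper's body (75 mm by 178 mm) begins 61 mm behind the grasp point.
Start: joints at [-1.345, 0.423, 1.63, -0, 1.089, -0.019], TCP at [151.496, -606.345, 239.675] pointing down, gripper open.
Joint ranges: [-3, 3], [-0.9, 2.11], [0.09, 2.58], [-1.31, 4.45], [0.11, 2.69], [-2.54, 2.54]. Speed limits (rad/s): [2.39, 2.39, 3.01, 3.14, 3.14, 3.14].

## Interface

Orientations are given as a rotation vector (axis times angle).
In Python, from workcell import ctrl gives the robot as it stands.
- The arm moves only by the shell command python3 jog.py 'ROWS' [OPENING]. ROWS is one flat JSON list of numbers that holds 1 to 5 rows one after another, with no inner brackets; each row has 6 numbers: dx, dy, dz in mm, then a rotation vector rx, ry, rz in rad; each row shifts and turns the commanded pose from where the row before left it, along the tool's axes as they then stand; what a row does not reach is not made up. A row lasts 1/12 s, in which the tool goes at most 41.7 mm and 0.125 rad, less where a joint would pass 70% of its speed; a pose out of reach is approached as far as the arm can. OPENING is the finger opening in mm, set as the command begins (- or left out keeps the last). The fingers move at their own pace and stop on an object; the grip force is fixed at half the most. Time passes only in rows, so rows that do not move let the fingers close. It prints the time, the measured TCP pose, the force, the opening and the grip force at its end. Input that does not fit is refused with a message, and nothing moves.
- ctrl.get_obs(): the state, without advancing time (a new reading comes with each control period).
- ctrl.get_image(name): name is "side" or "top" or "wrist"; returns a dict with "img" (400x640x3 uint8, red, green, blue), "fx", "fy", "cx", "cy" (pixels), "k1" (the pictures are not rectified: a ray, as slopes to the right and down, at radius r is drawn at 1 + k1 r^2 times it, then the intrinsics apply), "R" (3x3) and "t" (3): a world point X has camera coordinates R X + t. Camera axes: x right, y down, z forward; pixel columns grow to the right and rows downward; lengths in mm; the calibration is good to about 2 mm. A picture is of the moment at which its call begins. There is no depth.
- ctrl.close_job(): hands the job in; it is judged then, once.
The state is a dict: "t": time; "qpos": joint angles; "qvel": joint speeds; "joint_torque": joint torques, N m; "ee_pos": TCP position; "orientation": TCP orientation; "ft_force": force on the tool from outside, world axes, zero at the start; "moment": the same for the moment, N m; "width": finger opening in mm; "grasp_force": force on a finger pad.
Only numpy, scipy, OpenCV 4.12 (cv2) and the standard library are available. Lean on these libraries where they do the work, as an engineer would, in place of code of your own. Each camera call takes 0.05 s, during which the arm holds its last target. There are 200 camera calls.

## Task

On the motor test stand, slide the clear guard fully open, take the bare motor shaft in the fingers and turn it until its flat faces squarely to the front of the stand (the blue control panel side, towards the robot). Then put the loose sprocket on that shaft, hub up and set-screw on the flat, and finish holding it there for the screw to be tightened: teeth level with the teeth of the brake sprocket beside it, held only by you and not resting on the motor below. Leave the other things on the bench where they are.

Things in the scene. Friction and masses are not known exactly. Their poses are not given: they have to be found in the camera images.
- stand: Motor test stand fixed to the bench: grey deck 190 (x) by 440 mm (y), its top 95 mm above the bench. Origin: middle of its underside, at bench height. -x is its front (blue control panel), towards the robot; y along the deck; z up. In this frame the motor shaft's axis is at x 0, y +155 mm, the brake shaft's at x 0, y +45 mm. Rails along y at x -78 and +78 mm, 14 mm high.
- guard (a joint): How far the clear guard is slid along its rails towards the stand's -y, m: 0 closed over both shafts, 0.20 fully open at its stop. 2 N of friction plus slight damping; stays where left. A hood open at both ends, 200 mm long (y), 160 wide (x), top 88 mm above the deck (frame 92 mm). Its middle is at the stand's y +102 mm closed, -98 mm open.
- guard_handle (a point): Middle of the grip bar of the black handle on top of the guard. The bar lies along the stand's x, 12 mm thick and 100 mm long, its axis 34 mm above the guard's top; grip it with the fingers closing along the stand's y.
- motor: Aluminium flange of the drive motor on the deck, 64 mm across and 6 mm high, with a steel bearing boss 42 mm across and 12 mm high in its middle. Fixed to the stand. Origin: on the shaft axis at deck height; z up.
- shaft: Upright steel motor shaft, 25 mm thick, turning on its axis against 0.10 N m of friction; stays where left. Its flat is 4 mm deep (21 mm across it, 25 mm elsewhere), from 22 to 74 mm above the deck (the end, tapered over the last 5 mm by 3 mm). Origin: on the axis at deck height; z up; -x points out of the flat, at the start 0.5 to 1.5 rad anticlockwise (from above) from the stand's front.
- shaft_top (a point): Centre of the motor shaft's end face, on its axis, 74 mm above the deck.
- flat (a point): Middle of the width of the shaft's flat, 8.5 mm from the axis, 32 mm above the deck. Axes as shaft: -x points out of the flat. Fingers closing squarely across the flat pull the shaft into line and stop about 21 mm apart.
- brake: Brake shaft with its own fixed 16-tooth sprocket (72 mm across the teeth, plate 5 mm thick), 110 mm from the motor shaft; nothing of it stands higher than 41 mm above the deck. Origin: on its axis at deck height.
- brake_teeth (a point): Centre of the brake sprocket, in the mid-plane of its teeth, 32 mm above the deck.
- sprocket: Loose steel sprocket, about 0.35 kg, hub up on the bench: toothed plate 72 mm across, 5 mm thick, hub 45 mm in diameter above it, 28.5 mm high in all, bore 27 mm right through. The set-screw is on its -x side, its socket in the hub's side, a yellow paint mark above it on the hub's top. Starts with the screw within 0.9 rad of the world's -x. Origin: on the axis, underside; z up through the hub.
- screw_tip (a point): End of the set-screw (6 mm thick), which stands 3.5 mm into the sprocket's bore: 10 mm from the sprocket's axis, 17 mm above its underside. Axes as sprocket. The bore goes over the shaft only with the screw over the flat, within about 0.25 rad.
- teeth_plane (a point): Centre of the loose sprocket in the mid-plane of its teeth, 2.5 mm above its underside.
- hex_key: Bystander: black L-shaped hex key, 160 mm by 36 mm, 8 mm thick, lying flat. Origin under the middle of the long leg.
- spray: Bystander: red spray can, 58 mm in diameter, 170 mm tall, upright. Origin under its centre.
- screwdriver: Bystander: screwdriver with orange handle, lying on the bench. Origin under its middle.

How it is judged:
By the outcome, as a careful person would: the job done as asked, in the order asked, and still so for the second after the job is handed in, while the arm keeps its last pose, push and grip.
It also fails if it takes over 72 s, if anything falls off the work surface, if the arm or the gripper's body presses on something with over 40 N, if the wrist force passes 120 N, or if a joint passes its speed limit or range.

## Working session

There is one attempt and no reset: what is moved stays moved. The work goes in short steps, Python scripts to look and compute and a shell command to move; the robot and the scene stay as the last step left them, time stands still between calls to the robot, and variables do not carry over. Pictures are saved under pics/ and viewed, at most 10 in all, crops included, and the job is handed in when it is done.

```bash
ls; mkdir -p pics
cat > h.py <<'E'
import numpy as np, cv2
from workcell import ctrl
from scipy.spatial.transform import Rotation as Rot
def snap(name, fn=None):
    im=ctrl.get_image(name)
    np.save('pics/%s.npy'%(fn or name), im, allow_pickle=True)
    if fn: cv2.imwrite('pics/%s.png'%fn, im['img'][:,:,::-1])
    return im
def load(fn): return np.load('pics/%s.npy'%fn, allow_pickle=True).item()
def ray(im,u,v):
    x,y=(u-im['cx'])/im['fx'],(v-im['cy'])/im['fy']
    xd,yd=x,y
    for _ in range(30):
        s=1+im['k1']*(x*x+y*y); x,y=xd/s,yd/s
    R=np.array(im['R']);t=np.array(im['t'])
    return -R.T@t, R.T@np.array([x,y,1.])
def onz(im,u,v,z):
    c,d=ray(im,u,v); return c+d*(z-c[2])/d[2]
def proj(im,X):
    p=np.array(im['R'])@np.array(X,float)+np.array(im['t']); x,y=p[0]/p[2],p[1]/p[2]
    s=1+im['k1']*(x*x+y*y); return np.array([im['fx']*x*s+im['cx'],im['fy']*y*s+im['cy']])
E
python3 - <<'E'
from h import *
a=snap('top','top0');b=snap('side','side0');
print(ctrl.get_obs()['t'],ctrl.get_obs()['orientation'])
for i in(a,b): print(i['fx'],i['k1'],-np.array(i['R']).T@i['t'])
E
```

```text
jog.py
pics
workcell.py
0.1 [-3.11672452e+00 -3.83406045e-01  2.35000498e-04]
459.1337218742384 -0.011938818195744896 [ 409.88847786  -23.04366291 1114.23631122]
365.7803144192256 -0.08321979428042027 [580.7311622  607.8921348  842.98974492]
```

View pics/top0.png

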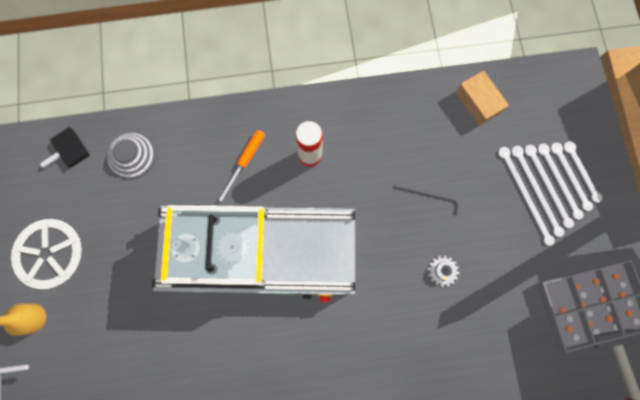

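View pics/side0.png

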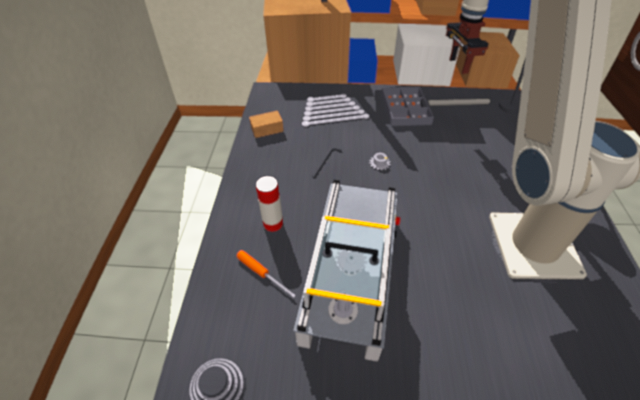

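Top view: stand spans about (155–355, 207–292) px, guard closed on its left (+y) part, handle bar at (211,244), sprocket at (444,271). Spray can is at (309,140), hex key at (430,195), screwdriver at (240,165). The side view agrees. I'll zoom in on the stand and sprocket.

Run:
```python
from h import *
a=load('top0')['img'][:,:,::-1]
c1=cv2.resize(a[195:305,150:365],None,fx=3.7,fy=3.7,interpolation=cv2.INTER_CUBIC)
c2=cv2.resize(a[248:294,422:468],None,fx=4,fy=4,interpolation=cv2.INTER_CUBIC)
o=np.zeros((600,800,3),np.uint8); o[:c1.shape[0],:c1.shape[1]]=c1; o[410:410+184,:184]=c2
b=load('side0')['img'][:,:,::-1][175:365,290:410]
c3=cv2.resize(b[100:],None,fx=2,fy=2); o[410:410+180,200:440]=c3
cv2.imwrite('pics/crop0.png',o)
# predicted guess
i=load('top0')
for p,z in [((157,207),109),((355,210),109),((355,292),109),((154,291),109),((444,271),28.5),((211,244),217)]: print(p,onz(i,*p,z).round(1))
```

```text
(157, 207) [652.2 308.6 109. ]
(355, 210) [ 584.7 -128.8  109. ]
(355, 292) [ 407.5 -101.4  109. ]
(154, 291) [468.5 327.7 109. ]
(444, 271) [ 426.4 -321.5   28.5]
(211, 244) [537.6 172.6 217. ]
```

View pics/crop0.png

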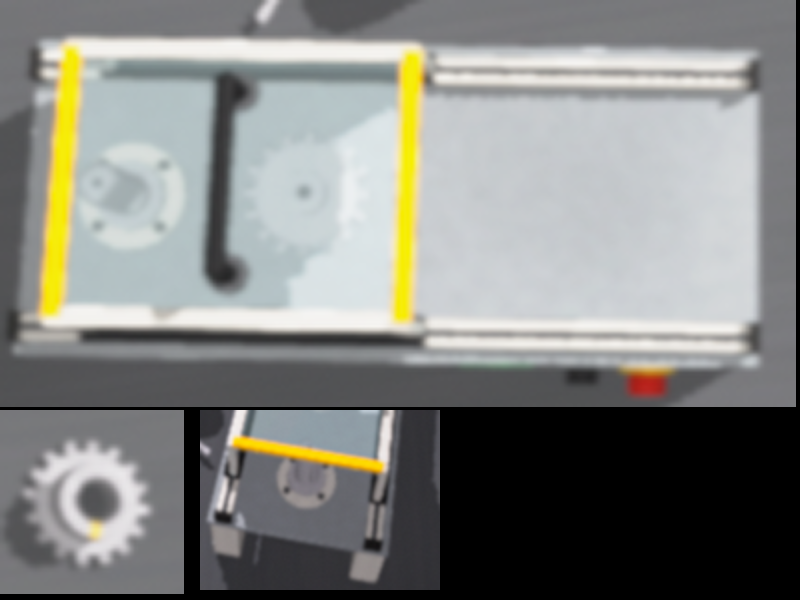

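Zoom: flange centre is at crop (131,195) and the shaft end at ~(98,182). Brake sprocket centre is at (306,192), and the rail ends are visible. The sprocket bore is at (98,500) with its yellow mark at (96,529). Next I'll fit the stand pose.

```bash
python3 - <<'E'
from h import *
from scipy.optimize import least_squares
i=load('top0')
P=[((131,195),(0,155,101)),((306,192),(0,45,129)),((758,74),(78,-220,109)),((758,337),(-78,-220,109)),((12,327),(-78,220,109)),((35,62),(78,220,109)),((98,182),(0,155,169))]
f=lambda c:(150+(c[0]+.5)/3.7-.5,195+(c[1]+.5)/3.7-.5)
def W(p,X): c,s=np.cos(p[2]),np.sin(p[2]); return [p[0]+c*X[0]-s*X[1],p[1]+s*X[0]+c*X[1],X[2]]
res=lambda p:np.concatenate([proj(i,W(p,X))-f(c) for c,X in P])
r=least_squares(res,[530,100,.1],loss='soft_l1')
print(r.x,r.fun.reshape(-1,2).round(1) if r.fun.size>7 else r.fun)
np.save('stand.npy',r.x)
print('motor',W(r.x,(0,155,0)),'handle',W(r.x,(0,102,217)),'open',W(r.x,(0,-98,217)))
g=lambda c:(422+(c[0]+.5)/4-.5,248+(c[1]+.5)/4-.5)
h=onz(i,*g((98,90)),28.5);m=onz(i,*g((96,119)),28.5);print('spr',h,m,np.arctan2(*(h-m)[1::-1]), np.linalg.norm(h-m))
s=load('side0')
# check handle in side
print(proj(s,W(r.x,(0,102,221))), proj(i,W(r.x,(0,102,223))))
o=ctrl.get_obs();print(Rot.from_rotvec(o['orientation']).as_matrix().round(3))
E
python3 - <<'E'
from h import *
p=np.load('stand.npy');i=load('top0');s=load('side0')
th=p[2]
def S(w): d=w[:2]-p[:2];c,q=np.cos(th),np.sin(th);return (c*d[0]+q*d[1],-q*d[0]+c*d[1])
f=lambda c:(150+(c[0]+.5)/3.7-.5,195+(c[1]+.5)/3.7-.5)
for c in [(227,80),(213,270),(222,175)]: print('top',S(onz(i,*f(c),217)), onz(i,*f(c),217))
for c in [(413,55),(403,315),(70,50),(47,310)]: print('hoop',S(onz(i,*f(c),187)))
for c in [(329,246),(377,257),(352,250)]: print('side',S(onz(s,*c,217)))
E
```

```text
top (np.float64(50.96394020808043), np.float64(74.40902193100465)) [592.68000758 167.60244508 217.        ]
top (np.float64(-50.263190563806795), np.float64(75.59934441811647)) [492.81027428 184.16702298 217.        ]
top (np.float64(-0.18926191412818838), np.float64(73.93868766112884)) [542.04980399 174.91365471 217.        ]
hoop (np.float64(71.66646112170469), np.float64(-21.09770896152606))
hoop (np.float64(-70.98731760395182), np.float64(-21.314778773150834))
hoop (np.float64(71.66563429161982), np.float64(170.4249559484525))
hoop (np.float64(-71.50273662763365), np.float64(171.55350310014202))
side (np.float64(43.36770853657782), np.float64(80.29180879517259))
side (np.float64(-56.61900992238951), np.float64(88.34344488793883))
side (np.float64(-4.6287528390794455), np.float64(81.06566960339063))
```

```bash
cat > go.py <<'E'
# usage: go.py x y z yaw -> remaining shift in tool axes (after making tool vertical with tool x at world angle yaw)
import sys; from h import *
o=ctrl.get_obs();R=Rot.from_rotvec(o['orientation']).as_matrix()
x,y,z,yaw=map(float,sys.argv[1:5])
T=np.c_[[np.cos(yaw),np.sin(yaw),0],[np.sin(yaw),-np.cos(yaw),0],[0,0,-1]]
print('t',round(o['t'],2),'pos',np.round(o['ee_pos'],1),'rotvec(tool)',Rot.from_matrix(R.T@T).as_rotvec().round(4),
 'shift now',(R.T@(np.array([x,y,z])-o['ee_pos'])).round(1),'shift aligned',(T.T@(np.array([x,y,z])-o['ee_pos'])).round(1),'F',np.round(o['ft_force'],1),'w',round(o['width'],1),'g',round(o['grasp_force'],1))
E
python3 jog.py '[0, 0, -7, 0, 0, 0.1, 0, 0, -7, 0, 0, 0.1, 0, 0, -7, 0, 0, 0.1, 0, 0, -7, 0, 0, 0.1]' 60
for k in 1 2 3 4; do python3 jog.py '[12, -38, 0, 0, 0, 0, 12, -38, 0, 0, 0, 0, 12, -38, 0, 0, 0, 0, 12, -38, 0, 0, 0, 0, 12, -38, 0, 0, 0, 0]'; done
python3 go.py 542 175 265 -0.1526
```

```text
t: 0.43
ee_pos: [151.4, -606.0, 267.4]
orientation: [-3.13, 0.251, 0.001]
ft_force: [-0.4, -0.8, 0.1]
width: 64.6
grasp_force: 0.0
t: 0.85
ee_pos: [240.4, -426.0, 267.3]
orientation: [-3.131, 0.244, 0.0]
ft_force: [0.8, -0.6, 0.0]
width: 60.3
grasp_force: 0.0
t: 1.27
ee_pos: [329.0, -247.6, 267.6]
orientation: [-3.132, 0.244, 0.0]
ft_force: [1.0, -0.3, -1.1]
width: 60.3
grasp_force: 0.0
t: 1.68
ee_pos: [417.7, -69.0, 267.7]
orientation: [3.132, -0.243, 0.0]
ft_force: [0.4, -1.2, 1.1]
width: 59.7
grasp_force: 0.0
t: 2.1
ee_pos: [506.3, 109.5, 267.5]
orientation: [3.132, -0.243, -0.001]
ft_force: [0.5, -1.1, -0.5]
width: 60.1
grasp_force: 0.0
t 2.1 pos [506.3 109.5 267.5] rotvec(tool) [ 0.0002  0.0004 -0.0022] shift now [ 25.1 -70.2   2.4] shift aligned [ 25.3 -70.2   2.5] F [ 0.5 -1.1 -0.5] w 60.1 g 0.0
```

```bash
python3 jog.py '[12, -34, 0, 0, 0, 0, 12, -34, 0, 0, 0, 0, 0, 0, 0, 0, 0, 0]'
python3 go.py 542 175 214 -0.1526
python3 jog.py '[0, 0, 18, 0, 0, 0, 0, 0, 18, 0, 0, 0, 0, 0, 15, 0, 0, 0, 0, 0, 0, 0, 0, 0]'
python3 jog.py '[0, 0, 0, 0, 0, 0, 0, 0, 0, 0, 0, 0, 0, 0, 0, 0, 0, 0, 0, 0, 0, 0, 0, 0, 0, 0, 0, 0, 0, 0]' 4
python3 jog.py '[0, 0, 0, 0, 0, 0, 0, 0, 0, 0, 0, 0]'
python3 go.py 516.1 5 214 -0.1526
```

```text
t: 2.35
ee_pos: [542.8, 175.8, 267.5]
orientation: [-3.131, 0.238, -0.003]
ft_force: [0.4, -0.5, -0.3]
width: 60.0
grasp_force: 0.0
t 2.35 pos [542.8 175.8 267.5] rotvec(tool) [-0.0021 -0.0017  0.0008] shift now [-0.7  1.  53.5] shift aligned [-0.7  0.9 53.5] F [ 0.4 -0.5 -0.3] w 60.0 g 0.0
t: 2.68
ee_pos: [538.0, 170.1, 213.5]
orientation: [3.13, -0.243, -0.009]
ft_force: [-0.7, 0.3, -0.2]
width: 60.0
grasp_force: 0.0
t: 3.1
ee_pos: [540.7, 170.9, 217.5]
orientation: [-3.132, 0.244, -0.002]
ft_force: [-0.0, 0.3, -0.5]
width: 29.9
grasp_force: 0.0
t: 3.27
ee_pos: [540.6, 171.2, 217.2]
orientation: [-3.131, 0.244, -0.001]
ft_force: [0.1, 2.8, 1.3]
width: 17.2
grasp_force: 1.1
t 3.27 pos [540.6 171.2 217.2] rotvec(tool) [-0.0009 -0.0008 -0.0028] shift now [  1.5 168.    3. ] shift aligned [  1.1 168.    3.2] F [0.1 2.8 1.3] w 17.2 g 1.1
```

```bash
python3 jog.py '[0, 0, 0, 0, 0, 0, 0, 0, 0, 0, 0, 0, 0, 0, 0, 0, 0, 0, 0, 0, 0, 0, 0, 0]'
python3 jog.py '[0, 8, 0, 0, 0, 0, 0, 16, 0, 0, 0, 0, 0, 16, 0, 0, 0, 0, 0, 16, 0, 0, 0, 0, 0, 16, 0, 0, 0, 0]'
python3 jog.py '[0, 16, 0, 0, 0, 0, 0, 16, 0, 0, 0, 0, 0, 16, 0, 0, 0, 0, 0, 16, 0, 0, 0, 0, 0, 8, 0, 0, 0, 0]'
python3 jog.py '[0, 6, 0, 0, 0, 0, 0, 4, 0, 0, 0, 0, 0, 4, 0, 0, 0, 0, 0, 3, 0, 0, 0, 0, 0, 2, 0, 0, 0, 0]'
python3 go.py 516.1 5 214 -0.1526
```

```text
t: 3.6
ee_pos: [540.6, 171.2, 217.1]
orientation: [-3.132, 0.243, -0.001]
ft_force: [-0.6, 2.0, 4.7]
width: 11.0
grasp_force: 30.0
t: 4.02
ee_pos: [529.5, 99.3, 217.1]
orientation: [-3.132, 0.243, -0.002]
ft_force: [1.1, 3.4, 3.9]
width: 11.4
grasp_force: 30.0
t: 4.43
ee_pos: [518.4, 27.1, 217.1]
orientation: [3.132, -0.245, 0.002]
ft_force: [1.8, 1.4, 4.0]
width: 11.4
grasp_force: 30.0
t: 4.85
ee_pos: [515.7, 9.9, 217.1]
orientation: [-3.132, 0.243, -0.002]
ft_force: [2.5, 1.9, 5.4]
width: 11.1
grasp_force: 30.0
t 4.85 pos [515.7   9.9 217.1] rotvec(tool) [-0.0004 -0.0013 -0.0025] shift now [1.1 4.8 3.1] shift aligned [1.1 4.8 3.1] F [2.5 1.9 5.4] w 11.1 g 30.0
```

Continue gently until the stop shows in the force.

```bash
python3 jog.py '[0, 2, 0, 0, 0, 0, 0, 2, 0, 0, 0, 0, 0, 0, 0, 0, 0, 0]'
python3 jog.py '[0, 2, 0, 0, 0, 0, 0, 1, 0, 0, 0, 0, 0, 0, 0, 0, 0, 0]'
python3 jog.py '[0, 1, 0, 0, 0, 0, 0, 1, 0, 0, 0, 0, 0, 0, 0, 0, 0, 0]'
```

```text
t: 5.1
ee_pos: [515.2, 5.9, 217.1]
orientation: [3.132, -0.243, 0.002]
ft_force: [2.0, -0.0, 5.0]
width: 11.1
grasp_force: 30.0
t: 5.35
ee_pos: [514.9, 4.3, 217.1]
orientation: [-3.13, 0.244, -0.002]
ft_force: [2.5, 6.9, 4.8]
width: 11.4
grasp_force: 30.0
t: 5.6
ee_pos: [514.9, 4.2, 217.1]
orientation: [-3.126, 0.244, -0.003]
ft_force: [4.2, 18.2, 3.4]
width: 11.2
grasp_force: 30.0
```

Stop reached (18 N on the last nudge). Release, rise, move over to the shaft and look.

```bash
python3 jog.py '[0, -2, 0, 0, 0, 0, 0, 0, 0, 0, 0, 0, 0, 0, 0, 0, 0, 0, 0, 0, 0, 0, 0, 0]' 60
python3 jog.py '[0, 0, -20, 0, 0, 0, 0, 0, -30, 0, 0, 0, 0, 0, -40, 0, 0, 0, 0, -30, -10, 0, 0, 0, 0, -40, 0, 0, 0, 0]'
python3 jog.py '[0, -40, 0, 0, 0, 0, 0, -30, 0, 0, 0, 0, 0, 0, 0, 0, 0, 0]'
python3 - <<'E'
from h import *
w=snap('wrist','w1');a=snap('top','top1')
p=np.load('stand.npy');print(ctrl.get_obs()['ee_pos'])
print('cam',-np.array(w['R']).T@w['t'],w['fx'],w['k1'])
for z in(95,101,127,169): print(z,proj(w,(554.6,255,z)),proj(w,(531+.152*45,101.8+.988*45,z)))
c=cv2.resize(a['img'][195:305,150:365,::-1],None,fx=2.5,fy=2.5,interpolation=cv2.INTER_CUBIC)
o=np.zeros((600,800,3),np.uint8);o[:320,:512]=w['img'][::,:,::-1][:320,:512] if 0 else cv2.resize(w['img'][:,:,::-1],(512,320));o[322:322+c.shape[0],:c.shape[1]]=c
cv2.imwrite('pics/v1.png',o)
E
```

```text
t: 5.93
ee_pos: [513.4, 2.8, 216.1]
orientation: [3.132, -0.243, -0.002]
ft_force: [-1.0, 0.8, 0.6]
width: 34.2
grasp_force: 0.0
t: 6.35
ee_pos: [526.6, 70.8, 320.6]
orientation: [-3.131, 0.25, -0.01]
ft_force: [0.7, 0.8, 0.9]
width: 60.0
grasp_force: 0.0
t: 6.6
ee_pos: [536.1, 145.2, 316.5]
orientation: [-3.131, 0.239, -0.0]
ft_force: [0.0, 0.3, -0.0]
width: 59.9
grasp_force: 0.0
[535.31646182 141.72418054 316.12321807]
cam [615.54472571 131.68253263 462.61396947] 293.55233832247575 0.007162997655483896
95 [233.4019524  175.99697046] [319.59852415 176.09676715]
101 [232.02682034 177.00173863] [319.56607072 177.10313649]
127 [225.53642217 181.74350989] [319.41291795 181.85218713]
169 [212.80064304 191.04531668] [319.1125098  191.16664217]
```

View pics/v1.png

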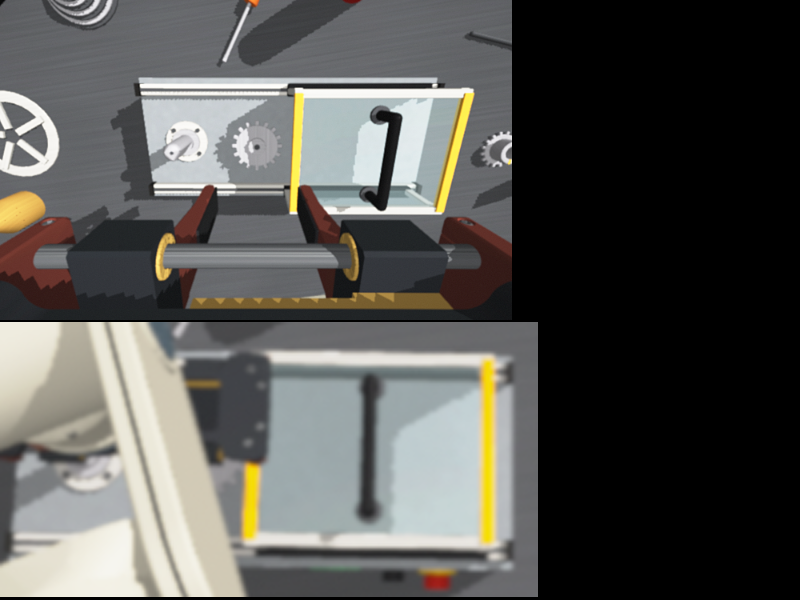

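Guard open (hoops now over the -y half); shaft at (180,148) on its flange (187,140) in the wrist view, flat not resolvable yet. Get closer.

```bash
python3 go.py 484.6 260.7 215 -0.1526
python3 jog.py '[-17, -28, 20, 0, 0, 0, -17, -28, 20, 0, 0, 0, -17, -28, 20, 0, 0, 0, -17, -27, 20, 0, 0, 0, 0, 0, 20, 0, 0, 0]'
python3 jog.py '[0, 0, 0, 0, 0, 0, 0, 0, 0, 0, 0, 0]'
python3 - <<'E'
from h import *
w=snap('wrist','w2')
print('cam',-np.array(w['R']).T@w['t'])
q=proj(w,(554.6,255,169));print(q,proj(w,(554.6,255,101)))
u,v=int(q[0]),int(q[1])
c=cv2.resize(w['img'][max(v-50,0):v+50,u-65:u+65,::-1],None,fx=6,fy=6,interpolation=cv2.INTER_CUBIC)
print(u-65,max(v-50,0))
cv2.imwrite('pics/v2.png',c)
E
```

```text
t 6.7 pos [535.3 141.7 316.1] rotvec(tool) [ 0.001   0.001  -0.0005] shift now [ -68.2 -109.9  101.1] shift aligned [ -68.2 -109.9  101.1] F [-0.2  0.6 -0.6] w 60.0 g 0.0
t: 7.12
ee_pos: [484.0, 263.4, 215.8]
orientation: [-3.132, 0.241, 0.001]
ft_force: [0.7, -0.4, 0.3]
width: 59.8
grasp_force: 0.0
t: 7.28
ee_pos: [485.1, 260.0, 216.0]
orientation: [3.13, -0.244, -0.004]
ft_force: [0.4, 0.2, 0.4]
width: 59.9
grasp_force: 0.0
cam [564.94420127 246.58658625 361.86632346]
[310.1837019  129.53827453] [312.87641353 124.69105212]
245 79
```

View pics/v2.png

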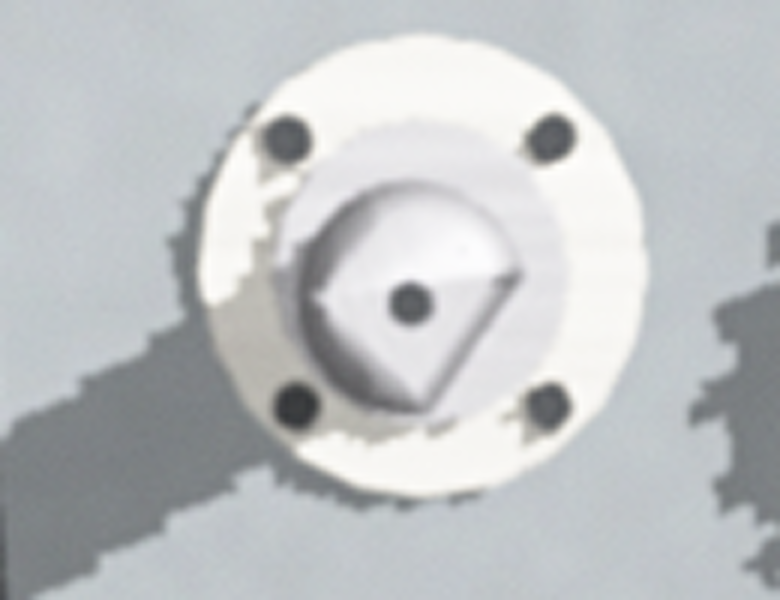

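Clear view: shaft end centre at crop (410,303), flange centre ≈(424,265), flat's chord from (425,410) to (520,275), so the flat faces right-down (-y, -x).

Run:
```python
from h import *
w=load('w2');g=lambda x,y:(245+(x+.5)/6-.5,79+(y+.5)/6-.5)
print('axis',onz(w,*g(410,303),169),'flange',onz(w,*g(424,265),101))
a=onz(w,*g(425,410),165);b=onz(w,*g(520,275),165);n=np.array([-(b-a)[1],(b-a)[0]]);n/=np.linalg.norm(n)
c=onz(w,*g(410,303),169)[:2]
if n@(((a+b)/2)[:2]-c)<0:n=-n
print('normal ang',np.arctan2(n[1],n[0]),'front',np.arctan2(.152,-.988), 'dist',n@(a[:2]-c),np.linalg.norm(a-b))
```

```text
axis [554.6077285  253.22655411 169.        ] flange [555.87780251 252.71995473 101.        ]
normal ang -2.3484961077664406 front 2.988943325194528 dist 8.039004643497416 17.809245637008022
```

```bash
python3 jog.py '[0, 0, 0, 0, 0, 0.125, 0, 0, 0, 0, 0, 0.125, 0, 0, 0, 0, 0, 0.125, 0, 0, 0, 0, 0, 0.125, 0, 0, 0, 0, 0, 0.125]'
python3 jog.py '[0, 0, 0, 0, 0, 0, 0, 0, 0, 0, 0, 0]'
python3 - <<'E'
from h import *
print(ctrl.get_obs()['qpos'].round(3)); n=np.array([np.cos(-2.3485),np.sin(-2.3485)]);print(np.array([555,253.5])-2*n)
E
python3 go.py 556.4 254.9 150 -0.7777
```

```text
t: 7.75
ee_pos: [504.2, 213.4, 213.5]
orientation: [-2.874, 1.06, 0.084]
ft_force: [0.6, 0.4, -0.4]
width: 60.0
grasp_force: 0.0
t: 7.92
ee_pos: [503.6, 211.6, 212.5]
orientation: [-2.876, 1.062, 0.085]
ft_force: [-0.4, 0.2, -0.1]
width: 60.0
grasp_force: 0.0
[0.326 0.342 1.833 0.113 0.967 2.54 ]
[556.40329015 254.92505324]
t 7.92 pos [503.6 211.6 212.5] rotvec(tool) [-0.0478  0.0798  0.0704] shift now [ 17.  -63.9  64.7] shift aligned [  7.3 -67.8  62.5] F [-0.4  0.2 -0.1] w 60.0 g 0.0
```

Joint 6 is at its limit; use the half-turn-equivalent grasp instead.

```bash
python3 jog.py '[0, 0, -10, 0, 0, -0.12, 0, 0, -10, -0.0478, 0.0798, 0, 0, 0, -10, 0, 0, -0.125, 0, 0, 0, 0, 0, -0.125, 0, 0, 0, 0, 0, -0.125]'
for k in 1 2 3 4; do python3 jog.py '[0, 0, 0, 0, 0, -0.125, 0, 0, 0, 0, 0, -0.125, 0, 0, 0, 0, 0, -0.125, 0, 0, 0, 0, 0, -0.125, 0, 0, 0, 0, 0, -0.125]' | tail -5 | head -1; done
python3 jog.py '[0, 0, 0, 0, 0, 0, 0, 0, 0, 0, 0, 0]'
python3 go.py 556.4 254.9 150 2.3639
```

```text
t: 8.33
ee_pos: [503.3, 212.9, 243.1]
orientation: [-3.119, 0.314, -0.022]
ft_force: [-0.1, 0.4, 0.6]
width: 60.5
grasp_force: 0.0
ee_pos: [503.0, 212.5, 242.3]
ee_pos: [503.1, 212.5, 242.3]
ee_pos: [503.0, 212.5, 242.3]
ee_pos: [503.0, 212.5, 242.3]
t: 10.17
ee_pos: [502.9, 212.4, 242.0]
orientation: [1.296, 2.851, 0.016]
ft_force: [-0.4, 0.4, 0.2]
width: 59.8
grasp_force: 0.0
t 10.17 pos [502.9 212.4 242. ] rotvec(tool) [ 0.0128  0.0051 -0.0758] shift now [-2.7 67.  92.8] shift aligned [-8.3 67.8 92. ] F [-0.4  0.4  0.2] w 59.8 g 0.0
```

```bash
python3 jog.py '[0, 0, 0, 0.0128, 0.0051, -0.0758, -4, 34, 0, 0, 0, 0, -4, 34, 0, 0, 0, 0, 0, 0, 20, 0, 0, 0, 0, 0, 0, 0, 0, 0]' | head -3
python3 go.py 556.4 254.9 150 2.3639
```

```text
t: 10.58
ee_pos: [555.6, 255.5, 218.6]
orientation: [-1.189, -2.904, 0.005]
t 10.58 pos [555.6 255.5 218.6] rotvec(tool) [-0.004  -0.0018  0.0004] shift now [-1.1  0.4 68.6] shift aligned [-1.   0.2 68.6] F [-0.9 -0.5 -0.6] w 60.0 g 0.0
```

```bash
python3 jog.py '[0, 0, 25, 0, 0, 0, 0, 0, 25, 0, 0, 0, 0, 0, 20, 0, 0, 0, 0, 0, 0, 0, 0, 0, 0, 0, 0, 0, 0, 0]'
python3 go.py 556.4 254.9 150 2.3639
python3 jog.py '[0, 0, 0, 0, 0, 0, 0, 0, 0, 0, 0, 0, 0, 0, 0, 0, 0, 0, 0, 0, 0, 0, 0, 0, 0, 0, 0, 0, 0, 0]' 10
python3 jog.py '[0, 0, 0, 0, 0, 0, 0, 0, 0, 0, 0, 0, 0, 0, 0, 0, 0, 0, 0, 0, 0, 0, 0, 0]'
python3 go.py 556.4 254.9 150 2.3639
```

```text
t: 11.0
ee_pos: [554.7, 254.5, 150.8]
orientation: [-1.188, -2.905, 0.004]
ft_force: [-0.1, -0.7, 0.6]
width: 59.9
grasp_force: 0.0
t 11.0 pos [554.7 254.5 150.8] rotvec(tool) [-0.0037 -0.0017  0.0013] shift now [-0.9  1.4  0.8] shift aligned [-0.9  1.4  0.8] F [-0.1 -0.7  0.6] w 59.9 g 0.0
t: 11.42
ee_pos: [556.1, 255.2, 151.8]
orientation: [-1.187, -2.908, -0.0]
ft_force: [1.0, -0.1, -0.4]
width: 30.1
grasp_force: 0.0
t: 11.75
ee_pos: [555.7, 255.0, 151.3]
orientation: [-1.186, -2.908, 0.001]
ft_force: [-2.2, -1.6, 5.6]
width: 20.5
grasp_force: 30.0
t 11.75 pos [555.7 255.  151.3] rotvec(tool) [-0.0013 -0.0008  0.003 ] shift now [-0.5  0.4  1.3] shift aligned [-0.5  0.4  1.3] F [-2.2 -1.6  5.6] w 20.5 g 30.0
```

Width ≈21 mm, squarely on the flat. Turn it to the front.

```bash
python3 jog.py '[-0.2, 0, 0, 0, 0, 0.1, -0.2, 0, 0, 0, 0, 0.1, -0.2, 0, 0, 0, 0, 0.1, -0.2, 0, 0, 0, 0, 0.1, -0.2, 0, 0, 0, 0, 0.1]'
python3 jog.py '[-0.2, 0, 0, 0, 0, 0.1, -0.2, 0, 0, 0, 0, 0.1, -0.2, 0, 0, 0, 0, 0.1, -0.2, 0, 0, 0, 0, 0.1, 0, 0, 0, 0, 0, 0]'
python3 go.py 557.0 253.2 150 1.4182
```

```text
t: 12.17
ee_pos: [555.8, 253.9, 151.3]
orientation: [-1.875, -2.519, 0.004]
ft_force: [-5.3, -3.1, 7.7]
width: 20.9
grasp_force: 30.0
t: 12.58
ee_pos: [555.4, 253.1, 151.3]
orientation: [-2.338, -2.096, 0.005]
ft_force: [-6.3, -2.5, 8.6]
width: 20.2
grasp_force: 30.0
t 12.58 pos [555.4 253.1 151.3] rotvec(tool) [-0.0034  0.0015  0.0431] shift now [0.3 1.6 1.3] shift aligned [0.3 1.6 1.3] F [-6.3 -2.5  8.6] w 20.2 g 30.0
```

```bash
python3 jog.py '[0, -1, 0, 0, 0, 0.043, 0, -0.5, 0, 0, 0, 0, 0, 0, 0, 0, 0, 0]'
python3 go.py 557.0 253.2 150 1.4182
```

```text
t: 12.83
ee_pos: [555.3, 253.1, 151.3]
orientation: [2.378, 2.053, -0.002]
ft_force: [0.1, -5.2, 5.3]
width: 21.0
grasp_force: 30.0
t 12.83 pos [555.3 253.1 151.3] rotvec(tool) [-0.0005  0.0011  0.0063] shift now [0.4 1.7 1.3] shift aligned [0.4 1.7 1.3] F [ 0.1 -5.2  5.3] w 21.0 g 30.0
```

```bash
python3 jog.py '[0, 0, 0, 0, 0, 0.006, 0, 0, 0, 0, 0, 0]' | head -3
python3 jog.py '[0, 0, 0, 0, 0, 0, 0, 0, 0, 0, 0, 0, 0, 0, 0, 0, 0, 0, 0, 0, 0, 0, 0, 0, 0, 0, 0, 0, 0, 0]' 60
python3 jog.py '[0, 0, -20, 0, 0, 0, 0, 0, -25, 0, 0, 0, 0, 0, -20, 0, 0, 0, -25, 0, 0, 0, 0, 0, -25, 0, 0, 0, 0, 0]'
python3 jog.py '[-25, 0, 0, 0, 0, 0, 0, 0, 0, 0, 0, 0, 0, 0, 0, 0, 0, 0, 0, 0, 0, 0, 0, 0]'
python3 - <<'E'
from h import *
w=snap('wrist','w3')
q=proj(w,(554.6,254,169));u,v=int(q[0]),int(q[1]);print(q,u-65,v-50)
c=cv2.resize(w['img'][v-50:v+50,u-65:u+65,::-1],None,fx=6,fy=6,interpolation=cv2.INTER_CUBIC)
cv2.imwrite('pics/v3.png',c)
E
```

```text
t: 13.0
ee_pos: [555.3, 253.1, 151.3]
orientation: [2.384, 2.046, -0.002]
t: 13.42
ee_pos: [554.8, 253.8, 150.7]
orientation: [-2.384, -2.045, 0.002]
ft_force: [0.2, 0.1, -0.4]
width: 50.7
grasp_force: 0.0
t: 13.83
ee_pos: [548.3, 205.0, 217.5]
orientation: [2.382, 2.048, 0.003]
ft_force: [0.7, -1.0, -0.6]
width: 60.0
grasp_force: 0.0
t: 14.17
ee_pos: [543.9, 179.9, 216.1]
orientation: [-2.385, -2.044, 0.001]
ft_force: [0.6, 0.5, 0.4]
width: 60.1
grasp_force: 0.0
[318.02662774 117.07153427] 253 67
```

View pics/v3.png

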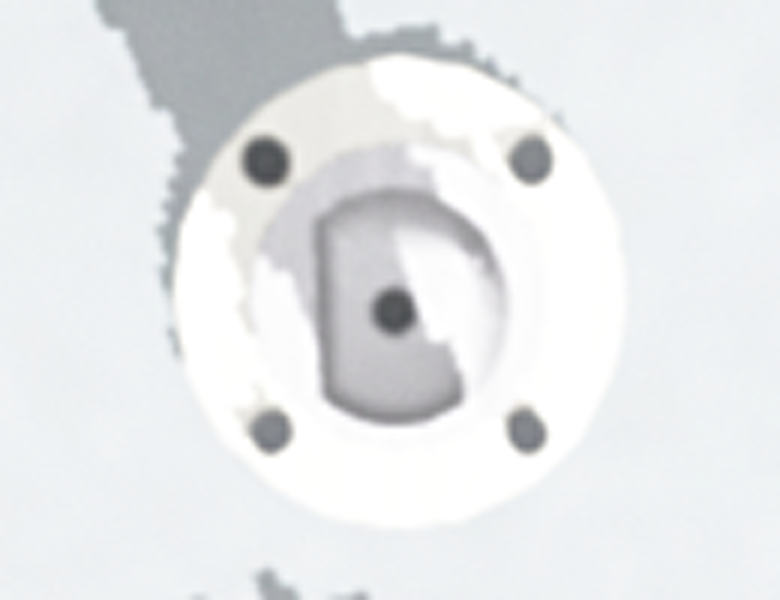

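Flat now faces left in the picture (stand front): chord (318,222)–(323,393), end centre (394,311), flange bolt holes (266,161),(530,160),(271,431),(526,430).

Run:
```python
from h import *
w=load('w3');g=lambda x,y:(253+(x+.5)/6-.5,67+(y+.5)/6-.5)
B=[onz(w,*g(*c),101) for c in[(266,161),(530,160),(271,431),(526,430)]]
print('axis',onz(w,*g(394,311),169),'flange',np.mean(B,0), 'boltlines',[np.arctan2(*(B[j]-B[i])[1::-1]) for i,j in[(0,1),(2,3),(2,0),(3,1)]])
for zz in(164,169):
  a=onz(w,*g(318,222),zz);b=onz(w,*g(323,393),zz);d=a-b;print('chord dir ang',np.arctan2(d[1],d[0])-np.pi/2,'stand yaw -0.1526')
```

```text
axis [554.61192686 253.16842801 169.        ] flange [554.53731226 253.4673955  101.        ] boltlines [np.float64(-0.150160108204125), np.float64(-0.14970679579809623), np.float64(1.4127459392287214), np.float64(1.421015992062587)]
chord dir ang -0.13832741453463293 stand yaw -0.1526
chord dir ang -0.13832741453463337 stand yaw -0.1526
```

Shaft axis (554.6, 253.2), flat within ~0.015 rad of the front. Now to the sprocket; look before gripping.

```bash
python3 jog.py '[0, 0, -25, 0, 0, -0.122, 0, 0, -25, 0, 0, -0.122, 0, 0, -25, 0, 0, -0.122, 0, 0, 0, 0, 0, -0.122, 0, 0, 0, 0, 0, -0.122]' 80 | head -3
python3 jog.py '[0, 0, 0, 0, 0, -0.122, 0, 0, 0, 0, 0, -0.122, 0, 0, 0, 0, 0, -0.122, 0, 0, 0, 0, 0, -0.122, 0, 0, 0, 0, 0, -0.122]' | head -3
python3 jog.py '[0, 0, 0, 0, 0, -0.122, 0, 0, 0, 0, 0, -0.122, 0, 0, 0, 0, 0, 0, 0, 0, 0, 0, 0, 0]' | head -3
python3 go.py 497.5 -345.6 76 2.88
```

```text
t: 14.63
ee_pos: [544.8, 181.0, 292.9]
orientation: [1.65, 2.672, 0.003]
t: 15.05
ee_pos: [543.8, 180.7, 290.9]
orientation: [-0.772, -3.044, 0.001]
t: 15.38
ee_pos: [543.8, 180.4, 290.8]
orientation: [-0.411, -3.113, 0.0]
t 15.38 pos [543.8 180.4 290.8] rotvec(tool) [-0.0005 -0.0014 -0.0009] shift now [ -92.1 -519.9  215. ] shift aligned [ -91.3 -520.1  214.8] F [ 0.3  0.3 -0.4] w 79.7 g 0.0
```

```bash
for k in 1 2 3; do python3 jog.py '[-6, -34.6, 0, 0, 0, 0, -6, -34.6, 0, 0, 0, 0, -6, -34.6, 0, 0, 0, 0, -6, -34.6, 0, 0, 0, 0, -6, -34.6, 0, 0, 0, 0]' | sed -n 2p; done
python3 jog.py '[0, 0, 35, 0, 0, 0, 0, 0, 40, 0, 0, 0, 0, 0, 40, 0, 0, 0, 0, 0, 40, 0, 0, 0, 0, 0, 35, 0, 0, 0]' | sed -n 2p
python3 jog.py '[0, 0, 22, 0, 0, 0, 0, 0, 0, 0, 0, 0, 0, 0, 0, 0, 0, 0]' | sed -n 2p
python3 - <<'E'
from h import *
w=snap('wrist','w4')
q=proj(w,(428,-327,28));u,v=int(q[0]),int(q[1]);print(q,u-65,max(v-50,0))
c=cv2.resize(w['img'][max(v-50,0):v+50,u-65:u+65,::-1],None,fx=6,fy=6,interpolation=cv2.INTER_CUBIC)
cv2.imwrite('pics/v4.png',c)
E
python3 go.py 428 -327 76 2.88
```

```text
ee_pos: [528.1, 3.7, 291.1]
ee_pos: [512.7, -171.6, 291.2]
ee_pos: [497.3, -346.7, 291.2]
ee_pos: [496.8, -344.7, 98.8]
ee_pos: [496.8, -344.6, 78.3]
[321.26679539 122.85562103] 256 72
t 17.35 pos [ 497.8 -345.4   79.8] rotvec(tool) [-0.0008 -0.0008  0.0002] shift now [72.2 -0.2  3.9] shift aligned [72.2 -0.3  3.8] F [ 0.5 -0.7  0.3] w 80.2 g 0.0
```

View pics/v4.png

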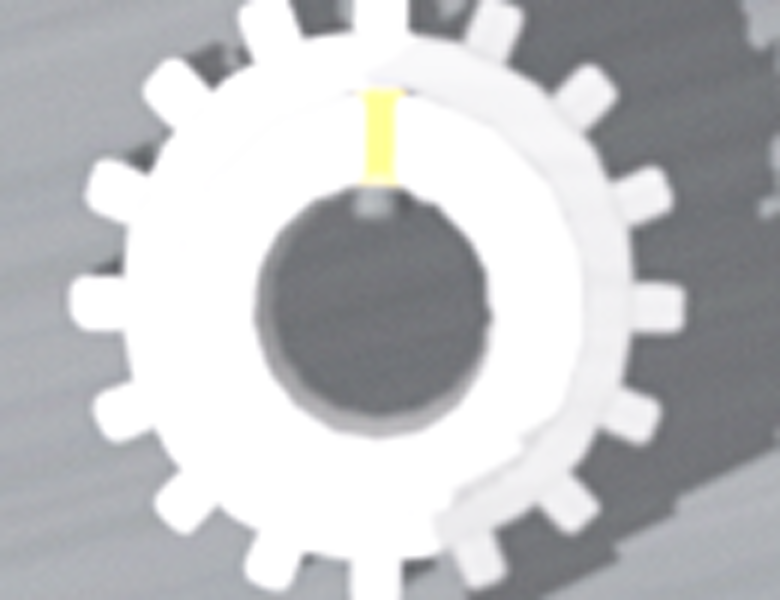

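Sprocket seen clearly: bore edge spans x 253–492, y 187–437 (centre ≈(373,312)). The yellow mark runs from (383,92) to (378,183), with the screw tip at (375,203) pointing up the picture.

Run:
```python
from h import *
w=load('w4');g=lambda x,y:(256+(x+.5)/6-.5,72+(y+.5)/6-.5)
e=[onz(w,*g(*c),28.5) for c in[(253,312),(492,312),(373,187),(373,437)]];c=np.mean(e,0);print('c',c,[np.linalg.norm(p-c) for p in e])
t=[onz(w,*g(*p),5) for p in[(70,303),(685,307)]];print('teeth',np.mean(t,0),np.linalg.norm(t[0]-t[1]))
for p in[(383,92),(378,183)]:
  m=onz(w,*g(*p),28.5);d=m-c;print('mark ang',np.arctan2(d[1],d[0]),np.linalg.norm(d))
m=onz(w,*g(375,203),17)-c;print('screw',np.arctan2(m[1],m[0]),np.linalg.norm(m))
d=onz(w,*g(383,92),28.5)-onz(w,*g(378,183),28.5);print('line',np.arctan2(d[1],d[0]))
d=t[1]-t[0];print('teeth line',np.arctan2(d[1],d[0])-np.pi/2)
```

```text
c [ 427.95368773 -329.37081339   28.5       ] [np.float64(12.906475502346574), np.float64(12.854362088439721), np.float64(12.911112229964582), np.float64(13.169054868244414)]
teeth [ 427.9185815  -328.99818111    5.        ] 74.13316464746936
mark ang 2.8282730001342005 22.322788786949882
mark ang 2.834506559163125 13.325128966518546
screw 2.8644948969762187 16.309940652793845
line 2.8190419675564686
teeth line -0.2684184669504217
```

```bash
python3 jog.py '[24, 2, 0, 0, 0, 0.03, 24, 2, 0, 0, 0, 0, 24, 2, 0, 0, 0, 0, 0, 0, 0, 0, 0, 0, 0, 0, 0, 0, 0, 0]'|sed -n 2p
python3 go.py 428 -329.2 26 2.85
```

```text
ee_pos: [430.2, -320.3, 81.6]
t 17.77 pos [ 430.2 -320.3   81.6] rotvec(tool) [-0.0019  0.0021  0.0003] shift now [-0.3 -9.1 55.6] shift aligned [-0.4 -9.2 55.6] F [0.4 0.3 0.6] w 79.8 g 0.0
```

```bash
python3 jog.py '[0, -9.2, 15, 0, 0, 0, 0, 0, 15, 0, 0, 0, 0, 0, 12, 0, 0, 0, 0, 0, 0, 0, 0, 0, 0, 0, 0, 0, 0, 0]'|sed -n 2p
python3 go.py 428 -329.2 25.5 2.85
```

```text
ee_pos: [427.5, -328.6, 37.3]
t 18.18 pos [ 427.5 -328.6   37.3] rotvec(tool) [-0.0006 -0.0012  0.0018] shift now [-0.7 -0.5 11.8] shift aligned [-0.7 -0.5 11.8] F [-0.2 -0.2  1. ] w 79.9 g 0.0
```

```bash
python3 jog.py '[-0.7, -0.5, 4, 0, 0, 0, 0, 0, 4, 0, 0, 0, 0, 0, 2, 0, 0, 0, 0, 0, 0, 0, 0, 0, 0, 0, 0, 0, 0, 0]'
python3 go.py 428 -329.2 25 2.85
python3 jog.py '[0, 0, 0, 0, 0, 0, 0, 0, 0, 0, 0, 0]'
python3 go.py 428 -329.2 25 2.85
```

```text
t: 18.6
ee_pos: [427.4, -329.0, 27.3]
orientation: [-0.453, -3.107, 0.001]
ft_force: [-0.4, 0.4, 0.2]
width: 80.1
grasp_force: 0.0
t 18.6 pos [ 427.4 -329.    27.3] rotvec(tool) [-0.0006 -0.0014  0.0018] shift now [-0.7 -0.   2.3] shift aligned [-0.7 -0.   2.3] F [-0.4  0.4  0.2] w 80.1 g 0.0
t: 18.77
ee_pos: [427.4, -329.1, 27.4]
orientation: [-0.454, -3.108, 0.001]
ft_force: [-0.4, 0.2, -1.4]
width: 80.0
grasp_force: 0.0
t 18.77 pos [ 427.4 -329.1   27.4] rotvec(tool) [-0.0007 -0.0011  0.0018] shift now [-0.6  0.1  2.4] shift aligned [-0.6  0.1  2.4] F [-0.4  0.2 -1.4] w 80.0 g 0.0
```

```bash
python3 jog.py '[-0.6, 0, 2.7, 0, 0, 0, 0, 0, 0, 0, 0, 0, 0, 0, 0, 0, 0, 0]'
python3 jog.py '[0, 0, 0, 0, 0, 0, 0, 0, 0, 0, 0, 0, 0, 0, 0, 0, 0, 0, 0, 0, 0, 0, 0, 0, 0, 0, 0, 0, 0, 0]' 30 | tail -2
python3 jog.py '[0, 0, 0, 0, 0, 0, 0, 0, 0, 0, 0, 0, 0, 0, 0, 0, 0, 0, 0, 0, 0, 0, 0, 0]'
python3 go.py 428 -329.2 24.7 2.85
```

```text
t: 19.02
ee_pos: [427.8, -329.2, 24.4]
orientation: [-0.453, -3.107, 0.0]
ft_force: [-0.1, 0.7, 0.5]
width: 80.3
grasp_force: 0.0
width: 50.1
grasp_force: 0.0
t: 19.77
ee_pos: [427.9, -329.1, 24.6]
orientation: [-0.454, -3.107, 0.0]
ft_force: [0.7, 0.4, 0.7]
width: 44.7
grasp_force: 30.0
t 19.77 pos [ 427.9 -329.1   24.6] rotvec(tool) [-0.0005 -0.0014  0.0017] shift now [-0.1 -0.  -0.1] shift aligned [-0.1 -0.  -0.1] F [0.7 0.4 0.7] w 44.7 g 30.0
```

Gripped (44.7 mm). Lift and carry to above the shaft.

```bash
python3 jog.py '[0, 0, -5, 0, 0, 0, 0, 0, -15, 0, 0, 0, 0, 0, -30, 0, 0, 0, 0, 0, -40, 0, 0, 0, 0, 0, -40, 0, 0, 0]' | sed -n '2p;5,6p'
python3 jog.py '[0, 0, -40, 0, 0, -0.05, 0, 0, -40, 0, 0, -0.05, 0, 0, -35, 0, 0, -0.039, 0, 0, -20, 0, 0, 0, 0, 0, 0, 0, 0, 0]'| sed -n '2p;5,6p'
python3 go.py 554.6 253.2 205 2.989
```

```text
ee_pos: [427.0, -328.4, 155.1]
width: 45.0
grasp_force: 30.0
ee_pos: [429.9, -330.6, 294.7]
width: 44.2
grasp_force: 30.0
t 20.6 pos [ 429.9 -330.6  294.7] rotvec(tool) [-0.0049  0.0061  0.0017] shift now [-35.  596.3  86.9] shift aligned [-34.5 595.9  89.7] F [ 0.6 -0.9 -3. ] w 44.2 g 30.0
```

```bash
python3 jog.py '[-1, 12, 0, 0, 0, 0, -2, 25, 0, 0, 0, 0, -2, 33, 0, 0, 0, 0, -2, 33, 0, 0, 0, 0, -2, 33, 0, 0, 0, 0]' | sed -n '2p;5,6p'
for k in 1 2; do python3 jog.py '[-2, 33, 0, 0, 0, 0, -2, 33, 0, 0, 0, 0, -2, 33, 0, 0, 0, 0, -2, 33, 0, 0, 0, 0, -2, 33, 0, 0, 0, 0]' | sed -n '2p;5,6p';done
python3 jog.py '[-2, 33, 0, 0, 0, 0, -2, 33, 0, 0, 0, 0, -2, 33, 0, 0, 0, 0, -2, 20, 0, 0, 0, 0, 0, 10, 0, 0, 0, 0]' | sed -n '2p;5,6p'
python3 jog.py '[0, 0, 0, 0, 0, 0, 0, 0, 0, 0, 0, 0]' | sed -n '2p;5,6p'
python3 go.py 554.6 253.2 205 2.989
```

```text
ee_pos: [456.1, -193.7, 286.6]
width: 44.6
grasp_force: 30.0
ee_pos: [490.5, -32.1, 286.6]
width: 44.7
grasp_force: 30.0
ee_pos: [525.1, 129.0, 286.3]
width: 44.6
grasp_force: 30.0
ee_pos: [552.9, 256.1, 285.9]
width: 44.6
grasp_force: 30.0
ee_pos: [553.0, 253.0, 287.3]
width: 44.5
grasp_force: 30.0
t 22.43 pos [553.  253.  287.3] rotvec(tool) [-0.0028 -0.0044  0.0026] shift now [-2.   0.7 82.3] shift aligned [-1.6  0.5 82.3] F [-1.3 -0.5 -3.1] w 44.5 g 30.0
```

```bash
python3 jog.py '[-0.8, 0.3, 20, 0, 0, 0, -0.8, 0.2, 25, 0, 0, 0, 0, 0, 20, 0, 0, 0, 0, 0, 12, 0, 0, 0, 0, 0, 0, 0, 0, 0]' | sed -n '2p'
python3 jog.py '[0, 0, 0, 0, 0, 0, 0, 0, 0, 0, 0, 0]' | sed -n '2p;5,6p'
python3 go.py 554.6 253.2 205 2.989
python3 - <<'E'
from h import *
w=snap('wrist','w5');s=snap('side','s5')
o=np.zeros((600,800,3),np.uint8)
u,v=map(int,proj(w,(554.6,253.2,205)));print(u,v)
c=w['img'][max(v-90,0):v+50,u-110:u+110,::-1];print('woff',u-110,max(v-90,0));c=cv2.resize(c,None,fx=3,fy=3,interpolation=cv2.INTER_CUBIC)[:420];o[:c.shape[0],:c.shape[1]]=c
u,v=map(int,proj(s,(554.6,253.2,170)));print('soff',u-45,v-30);c=cv2.resize(s['img'][v-30:v+30,u-45:u+45,::-1],None,fx=3,fy=3,interpolation=cv2.INTER_CUBIC);o[420:600,:270]=c
cv2.imwrite('pics/v5.png',o)
E
```

```text
ee_pos: [553.8, 251.6, 209.2]
ee_pos: [556.5, 253.5, 213.4]
width: 44.7
grasp_force: 30.0
t 23.02 pos [556.5 253.5 213.4] rotvec(tool) [ 0.0003 -0.      0.0011] shift now [ 1.8 -0.6  8.4] shift aligned [ 1.8 -0.6  8.4] F [ 0.3 -0.  -2.7] w 44.7 g 30.0
322 248
woff 212 158
soff 298 262
```

View pics/v5.png

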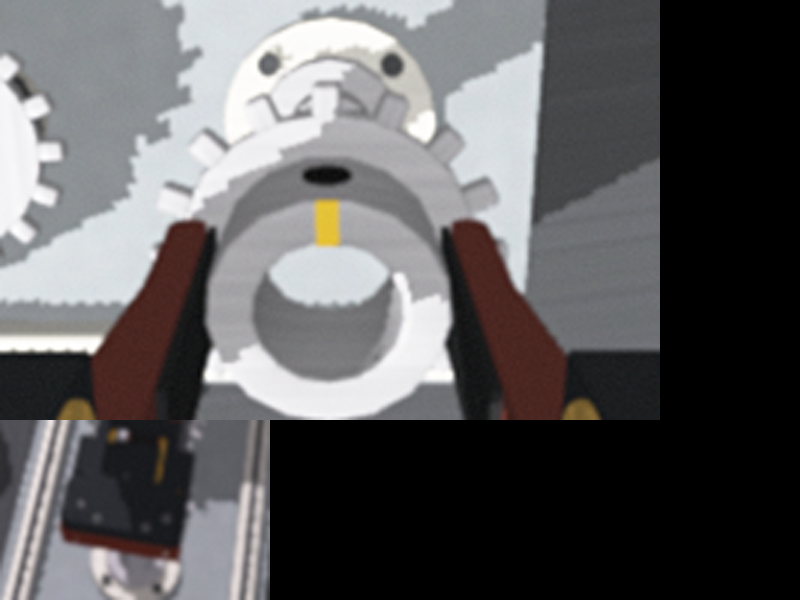

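Hub is upright between the fingers: mark at (328,222), screw socket (327,175), bore x 253–403, y ≈245–382. The shaft is hidden beneath. Check the sprocket centre relative to the TCP.

```bash
python3 - <<'E'
from h import *
w=load('w5');g=lambda x,y:(212+(x+.5)/3-.5,158+(y+.5)/3-.5)
z=213.4+3.9
e=[onz(w,*g(*c),z) for c in[(253,313),(403,313),(328,245),(328,382)]]
print(np.mean(e,0),(e[0]+e[1])/2,(e[2]+e[3])/2,np.linalg.norm(e[0]-e[1]),np.linalg.norm(e[2]-e[3]))
a=onz(w,*g(328,198),z);b=onz(w,*g(328,245),z);print('mark',a,np.linalg.norm(a-b))
print('hub ends',[onz(w,*g(x,300),z) for x in(206,450)], onz(w,*g(328,418),z))
print('prediction TCP axis',proj(w,(556.5,253.5,z)))
E
python3 go.py 554.6 253.2 205 2.989
```

```text
[556.38387681 252.32656048 217.3       ] [556.16607233 252.36052931 217.3       ] [556.60168129 252.29259166 217.3       ] 27.002626015068984 27.51333437567825
mark [534.26719281 255.71163526 217.3       ] 8.838005522329532
hub ends [array([550.2815008 , 231.15123314, 217.3       ]), array([556.91309432, 274.36037146, 217.3       ])] [577.80675945 249.0464515  217.3       ]
prediction TCP axis [323.18074749 262.25786253]
t 23.12 pos [556.6 253.9 213.8] rotvec(tool) [0.0009 0.0007 0.0015] shift now [ 1.9 -1.   8.8] shift aligned [ 1.9 -1.   8.8] F [-0.6 -0.  -2.5] w 44.6 g 30.0
```

```bash
python3 jog.py '[2.4, -0.4, 6, 0, 0, 0, 0, 0, 6, 0, 0, 0, 0, 0, 0, 0, 0, 0, 0, 0, 0, 0, 0, 0]' | sed -n '2p;4,6p'
python3 go.py 554.1 253.9 149.1 2.989
```

```text
ee_pos: [552.9, 253.6, 199.7]
ft_force: [0.3, 0.2, -3.0]
width: 44.8
grasp_force: 30.0
t 23.45 pos [552.9 253.6 199.7] rotvec(tool) [-0.001  -0.0023  0.002 ] shift now [-1.2  0.5 50.6] shift aligned [-1.1  0.4 50.6] F [ 0.3  0.2 -3. ] w 44.8 g 30.0
```

```bash
python3 jog.py '[0, 0, 0, 0, 0, 0, 0, 0, 0, 0, 0, 0, 0, 0, 0, 0, 0, 0]' | sed -n '2p;4p'
python3 go.py 554.1 253.9 149.1 2.989
```

```text
ee_pos: [553.5, 253.8, 200.4]
ft_force: [-0.6, 0.4, -2.8]
t 23.7 pos [553.5 253.8 200.4] rotvec(tool) [-0.0003 -0.0011  0.0018] shift now [-0.6  0.2 51.3] shift aligned [-0.6  0.2 51.3] F [-0.6  0.4 -2.8] w 44.7 g 30.0
```

Good. Descend in small steps, watching force.

```bash
python3 jog.py '[-0.5, 0.2, 3, 0, 0, 0, 0, 0, 3, 0, 0, 0, 0, 0, 0, 0, 0, 0, 0, 0, 0, 0, 0, 0]' | sed -n '2p;4p'
python3 jog.py '[0, 0, 2, 0, 0, 0, 0, 0, 2, 0, 0, 0, 0, 0, 0, 0, 0, 0, 0, 0, 0, 0, 0, 0]' | sed -n '2p;4p'
python3 - <<'E'
from h import *
print(ctrl.get_obs()['moment'],ctrl.get_obs()['t'])
E
```

```text
ee_pos: [553.6, 253.7, 193.8]
ft_force: [0.1, 0.9, -2.7]
ee_pos: [553.8, 253.8, 190.1]
ft_force: [-0.4, 0.0, -3.2]
[ 0.10869763 -0.20236026 -0.01625496] 24.3667
```

```bash
for k in 1 2; do python3 jog.py '[0, 0, 1.5, 0, 0, 0, 0, 0, 1.5, 0, 0, 0, 0, 0, 0, 0, 0, 0, 0, 0, 0, 0, 0, 0]' | sed -n '2,4p'; done
```

```text
ee_pos: [553.9, 253.8, 187.2]
orientation: [-0.237, -3.131, 0.001]
ft_force: [0.1, -0.9, -2.5]
ee_pos: [553.9, 253.9, 184.2]
orientation: [-0.237, -3.131, 0.001]
ft_force: [0.4, 0.3, -2.4]
```

```bash
for k in 1 2 3 4; do python3 jog.py '[0, 0, 1.5, 0, 0, 0, 0, 0, 1.5, 0, 0, 0, 0, 0, 0, 0, 0, 0, 0, 0, 0, 0, 0, 0]' | sed -n '2p;4p'; done
```

```text
ee_pos: [553.9, 253.9, 181.1]
ft_force: [0.5, 0.7, -3.6]
ee_pos: [553.9, 253.8, 178.1]
ft_force: [1.1, 0.6, -3.7]
ee_pos: [553.9, 253.9, 175.1]
ft_force: [1.5, 0.7, -3.2]
ee_pos: [553.9, 253.9, 172.1]
ft_force: [1.7, 0.3, -4.4]
```

```bash
python3 jog.py '[-0.4, 0, 1.5, 0, 0, 0, 0, 0, 1.5, 0, 0, 0, 0, 0, 0, 0, 0, 0, 0, 0, 0, 0, 0, 0]' | sed -n '2p;4p'
for k in 1 2 3; do python3 jog.py '[0, 0, 1.5, 0, 0, 0, 0, 0, 1.5, 0, 0, 0, 0, 0, 0, 0, 0, 0, 0, 0, 0, 0, 0, 0]' | sed -n '2p;4p'; done
```

```text
ee_pos: [554.1, 253.7, 169.0]
ft_force: [-0.1, -1.2, -3.1]
ee_pos: [554.1, 253.7, 166.1]
ft_force: [0.1, -0.4, -2.0]
ee_pos: [554.1, 253.7, 163.1]
ft_force: [-0.7, 0.0, -3.4]
ee_pos: [554.1, 253.7, 160.1]
ft_force: [0.3, -0.6, -2.5]
```

```bash
for k in 1 2 3; do python3 jog.py '[0, 0, 1.5, 0, 0, 0, 0, 0, 1.5, 0, 0, 0, 0, 0, 0, 0, 0, 0, 0, 0, 0, 0, 0, 0]' | sed -n '2p;4p'; done
python3 jog.py '[0, 0, 1, 0, 0, 0, 0, 0, 0.9, 0, 0, 0, 0, 0, 0, 0, 0, 0, 0, 0, 0, 0, 0, 0, 0, 0, 0, 0, 0, 0]' 
python3 go.py 554.1 253.9 149.1 2.989
python3 - <<'E'
from h import *
w=snap('wrist','w6');a=snap('side','s6')
cv2.imwrite('pics/v6.png',np.vstack([cv2.resize(w['img'][130:330,140:420,::-1],None,fx=2,fy=2,interpolation=cv2.INTER_CUBIC),cv2.resize(a['img'][250:350,290:430,::-1],(560,200))]) if 0 else cv2.resize(w['img'][120:320,160:420,::-1],None,fx=3,fy=3,interpolation=cv2.INTER_CUBIC))
E
```

```text
ee_pos: [554.1, 253.7, 157.1]
ft_force: [-1.3, -0.1, -2.8]
ee_pos: [554.1, 253.7, 154.1]
ft_force: [0.1, -0.0, -3.8]
ee_pos: [554.1, 253.8, 151.1]
ft_force: [-0.1, -0.2, -2.9]
t: 29.12
ee_pos: [554.2, 253.8, 149.4]
orientation: [-0.237, -3.131, 0.0]
ft_force: [0.5, -0.3, -3.8]
width: 44.5
grasp_force: 30.0
t 29.12 pos [554.2 253.8 149.4] rotvec(tool) [-0.0004 -0.0014  0.0018] shift now [0.1 0.1 0.3] shift aligned [0.1 0.1 0.3] F [ 0.5 -0.3 -3.8] w 44.5 g 30.0
```

View pics/v6.png

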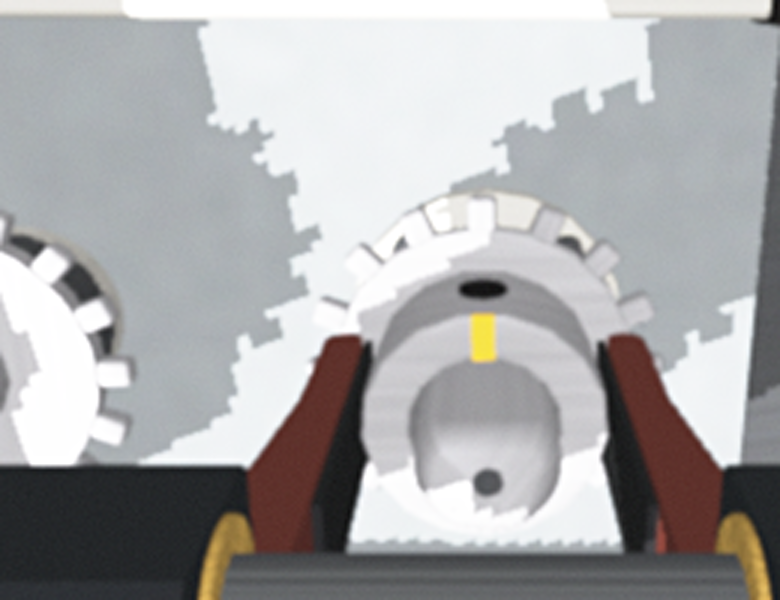

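Wrist view: shaft end (488,483) is inside the bore. The mark (484,337) and socket (483,289) face the front, and their place in the hand is unchanged, so nothing slipped. Last 0.3 mm, settle, and hand in.

```bash
python3 jog.py '[0, 0, 0.3, 0, 0, 0, 0, 0, 0, 0, 0, 0, 0, 0, 0, 0, 0, 0, 0, 0, 0, 0, 0, 0, 0, 0, 0, 0, 0, 0]'
python3 jog.py '[0, 0, 0, 0, 0, 0, 0, 0, 0, 0, 0, 0, 0, 0, 0, 0, 0, 0]'
python3 - <<'E'
from h import *
print(ctrl.close_job())
E
```

```text
t: 29.63
ee_pos: [554.2, 253.8, 149.1]
orientation: [-0.237, -3.131, 0.0]
ft_force: [0.7, -0.4, -1.1]
width: 44.8
grasp_force: 30.0
t: 29.88
ee_pos: [554.2, 253.8, 149.1]
orientation: [-0.237, -3.131, 0.001]
ft_force: [0.0, 0.3, -2.3]
width: 45.1
grasp_force: 30.0
the job is handed in; nothing more can be done
None
```

I handed the job in at 29.9 s: the guard is at its stop, the flat faces front to within about 0.015 rad, and the gripper holds the sprocket on the shaft, screw on the flat, with its teeth at the brake sprocket's height by the arm's own reading; no result came back.

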